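Sort the stripped model car's parts into their trays

TASK

The model car has been stripped for a check. Put its four loose parts, the two wheels, the battery pack and the servo, each into the parts tray whose recess matches its outline and size, sitting flat on the recess floor and the same way up as it lies now. Leave the circuit board and the solder reel that stand among the parts where they are.

Things in the scene. Friction and masses are not known exactly. Their poses are not given: they have to be found in the camera images.
- large_wheel: The larger wheel, lying flat: black rubber tyre, red five-hole rim on top; diameter 60 mm, 30 mm high, about 60 g. Origin: centre of the underside; z up along the axle
- small_wheel: The smaller wheel, same look, lying flat: diameter 46 mm, 26 mm high, about 40 g. Origin: centre of the underside; z up along the axle
- battery: Blue battery pack with a paper label on top, lying flat: a block 72 mm long (x) by 36 mm wide (y) by 26 mm high (z), about 120 g. Origin: centre of the underside
- servo: Black steering servo standing upright: body 40 mm long (x) by 20 mm wide (y) by 36 mm high (z), about 50 g; two mounting ears make it 54 mm long at heights 26 to 29 mm (18 mm wide there); small brass output shaft on top, to 42 mm, 10 mm from the centre towards +x. Origin: centre of the underside
- large_round_tray: Grey plastic parts tray fixed to the bench, 86 x 86 mm outside, 12 mm high, with one round, 70 mm diameter recess, 8 mm deep with a yellow floor 4 mm above the bench. Origin: centre of the underside, under the recess's centre; z up. Stands farther from the robot than the parts, in a loose row of four trays in any order
- small_round_tray: Grey plastic parts tray fixed to the bench, 72 x 72 mm outside, 12 mm high, with one round, 56 mm diameter recess, 8 mm deep with a yellow floor 4 mm above the bench. Origin: centre of the underside, under the recess's centre; z up. Stands farther from the robot than the parts, in a loose row of four trays in any order
- battery_tray: Grey plastic parts tray fixed to the bench, 98 x 62 mm outside, 12 mm high, with one rectangular, 82 x 46 mm recess, 8 mm deep with a yellow floor 4 mm above the bench. Origin: centre of the underside, under the recess's centre; z up, x along the long side. Stands farther from the robot than the parts, in a loose row of four trays in any order
- servo_tray: Grey plastic parts tray fixed to the bench, 66 x 46 mm outside, 12 mm high, with one rectangular, 50 x 30 mm recess, 8 mm deep with a yellow floor 4 mm above the bench. Origin: centre of the underside, under the recess's centre; z up, x along the long side. Stands farther from the robot than the parts, in a loose row of four trays in any order
- board: Bystander among the parts, loose, not to be disturbed: black circuit board 62 mm (x) by 42 mm (y) with green and blue terminal blocks and a capacitor, up to 18 mm high. Origin: centre of the underside
- reel: Bystander among the parts, loose, not to be disturbed: upright solder reel with blue flanges, 54 mm diameter, 48 mm high. Origin: centre of the underside; z up

How it is judged (in metres and radians):
At the end, for the whole second after the job is handed in: Each part in its matching tray: centre within 9 mm of the tray's sideways, underside 2 to 6.5 mm above the tray's (recess floor: 4 mm), upright within 0.12 rad; battery and servo long sides within 0.35 rad of the recess's, either way round; all released and at rest (under 0.02 m/s) (horizontal distance between large_wheel and large_round_tray below 0.009 m and z of large_wheel in the frame of large_round_tray between 0.002 and 0.0065 m and angle between each of large_wheel, small_wheel, battery, servo's own z axis and vertical below 0.12 rad and linear speed of each of large_wheel, small_wheel, battery, servo below 0.02 m/s and horizontal distance between small_wheel and small_round_tray below 0.009 m and z of small_wheel in the frame of small_round_tray between 0.002 and 0.0065 m and horizontal distance between battery and battery_tray below 0.009 m and z of battery in the frame of battery_tray between 0.002 and 0.0065 m and angle between the x axis of battery and the x axis of battery_tray, either way round below 0.35 rad and horizontal distance between servo and servo_tray below 0.009 m and z of servo in the frame of servo_tray between 0.002 and 0.0065 m and angle between the x axis of servo and the x axis of servo_tray, either way round below 0.35 rad); the robot touches nothing.
It fails at once if the circuit board is pushed more than 25 mm from its place or tipped over (distance of board from where it was at the start of the episode above 0.025 m or angle between board's own z axis and vertical above 0.5 rad).
It fails at once if the solder reel is pushed more than 25 mm from its place or tipped over (distance of reel from where it was at the start of the episode above 0.025 m or angle between reel's own z axis and vertical above 0.5 rad).
It also fails if it takes over 122 s, if anything falls off the work surface, if the arm or the gripper's body presses on something with over 40 N, if the wrist force passes 120 N, or if a joint passes its speed limit or range.

ROBOT

A 6-joint arm with a two-finger parallel gripper is mounted at the origin on the work surface. World frame = base frame: x ahead of the robot, y to its left, z up, the work surface at z = 0. Lengths are in m, angles in degrees, forces in N, time in s.
With the tool pointing down it reaches from about 0.4 to 0.825 m from the base axis. Payload 7 kg.
Tool frame: the origin (TCP) lies on the centre line of the jaws, within the pads' length; the fingertips stand 11 mm ahead of it and the grasp point (between the pads) lies 8 mm behind it; z points along the fingers, y is the line along which they close (so a half turn about z gives the same grasp; the last joint's range is limited). The gripper opens to 88 mm and grips with 3 to 60 N. Pads are 19 mm wide; open, the fingers measure 130 mm over their backs; the gripper's body (78 mm by 193 mm) begins 47 mm behind the grasp point.
Start: joints at [86.35, 20.546, 0.682, 0, -70.136, -16.507], TCP at [0.233, 0.634, 0.238] pointing down, gripper open.
Joint ranges: [-176.03, 176.03], [-82.01, 121.73], [-58.28, 71.71], [-173.87, 95.51], [-174.79, -0.11], [-173.66, 173.66]. Speed limits (degrees/s): [136.94, 136.94, 172.46, 180, 180, 180].

INTERFACE

Orientations are given as [roll, pitch, yaw] about the fixed x, y, z axes, in that order (R = Rz(yaw) Ry(pitch) Rx(roll)).
In Python, from plant import r, capture, camera_model, job gives the robot as it stands.
- The arm moves only by the tool drive_tool, never from a script. Its argument "increments" is a list that holds one entry, the list of rows, each a list of 5 numbers: the gripper's target within -1 to 1 (fully open at 1, half-way at 0, shut at -1), then the shift along the tool's x, y, z scaled (see below), then the turn about the tool's z scaled (see below). In form: [[[gripper, tx, ty, tz, roll], ...]]. A call has 1 to 5 rows; each row is the pose to reach, as a shift and turn from the pose commanded when the call began, along the tool's axes at that moment, turning the shorter way round; what a row does not reach only later rows make up. The controller multiplies each number of a shift by 120 mm and each number of a turn by 360 degrees. A row lasts 1/8 s, in which the tool goes at most 62.5 mm and 10.7 degrees, less where a joint would pass 70% of its speed; a pose out of reach is approached as far as the arm can. A call with a number of a shift or a turn outside -1 to 1 is refused whole. A call with a gripper value outside its range is refused whole. The fingers move at their own pace and stop on an object; "squeeze" is the grip in N (left out, the last holds). Time passes only in rows, so rows that repeat a pose let the fingers close. It gives the time, the measured TCP pose, the force, the opening and the grip force at its end, in the units of the state.
- r.get_state(): the state, without advancing time (a new reading comes with each control period).
- capture(name): name is "scene" or "side" or "wrist"; returns the picture (480x640x3 uint8, red, green, blue); there is no depth.
- camera_model(name): a dict with "camera_matrix" (3x3 intrinsics, pixels), "rvec" (rotation vector, rad) and "tvec" (3), from world to camera coordinates, as OpenCV has them. Camera axes: x right, y down, z forward; pixel columns grow to the right and rows downward; lengths in m; the calibration is good to about 2 mm. The wrist camera is an equidistant fisheye: a pixel r from the principal point sees the ray r / f radians off the axis. A picture is of the moment at which its call begins: read the wrist's pose just before it. camera_model takes no time and is no camera call; for the wrist camera it gives the pose at the moment of the call.
- job.close_job(): hands the job in; it is judged then, once.
The state is a dict: "time_s": time; "joints": joint angles; "qd": joint speeds; "joint_torque": joint torques, N m; "tcp_pos": TCP position; "eef_rot": TCP orientation; "contact_force": force on the tool from outside, world axes, zero at the start; "moment": the same for the moment, N m; "gripper_width": finger opening in m; "gripper_force": force on a finger pad.
Only numpy, scipy, OpenCV 4.12 (cv2) and the standard library are available. Lean on these libraries where they do the work, as an engineer would, in place of code of your own. Each camera call takes 0.05 s, during which the arm holds its last target. There are 200 camera calls.

## Working session

There is one attempt and no reset: what is moved stays moved. The work goes in short steps, Python scripts to look and compute and a tool call to move; the robot and the scene stay as the last step left them, time stands still between calls to the robot, and variables do not carry over. Pictures are saved under pics/ and viewed, at most 14 in all, crops included, and the job is handed in when it is done.

Besides the shell and the picture viewer there is one more tool, called after "Emit:" as name(argument=value, ...) on one line, values as JSON. drive_tool: Moves the arm, as the interface text tells. Its arguments: {"type":"object","properties":{"increments":{"type":"array"},"squeeze":{"type":"number"}},"required":["increments"]}

```bash
ls; mkdir -p pics
python3 - <<'E'
from plant import r,capture,camera_model,job
import cv2
for n in ["scene","side"]:
    cv2.imwrite(f"pics/{n}0.png",capture(n)[:,:,::-1])
    m=camera_model(n);print(n,m)
s=r.get_state();print({k:s[k] for k in("time_s","tcp_pos","eef_rot","gripper_width")})
E
```

```text
pics
scene {'camera_matrix': array([[472.11487175,   0.        , 322.50714396],
       [  0.        , 472.11487175, 234.06593537],
       [  0.        ,   0.        ,   1.        ]]), 'rvec': array([ 0.77025243,  2.38874504, -1.33598827]), 'tvec': array([ 0.42393846, -0.12399864,  1.22101942])}
side {'camera_matrix': array([[470.02817155,   0.        , 320.68148964],
       [  0.        , 470.02817155, 237.45791046],
       [  0.        ,   0.        ,   1.        ]]), 'rvec': array([ 2.21267463, -0.68599009,  0.33768867]), 'tvec': array([-0.46079818,  0.23582693,  0.69811784])}
{'time_s': 0.1, 'tcp_pos': array([0.23248007, 0.63323375, 0.23672202]), 'eef_rot': array([ 1.79914172e+02, -9.77629303e-03, -2.01614286e+01]), 'gripper_width': 0.08775853714383504}
```

View pics/scene0.png

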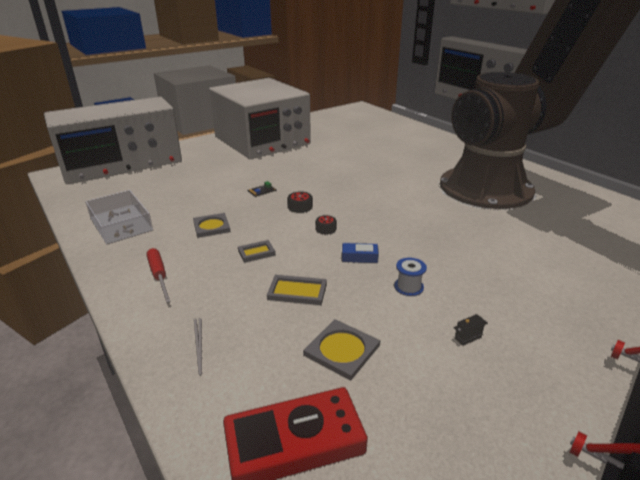

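View pics/side0.png

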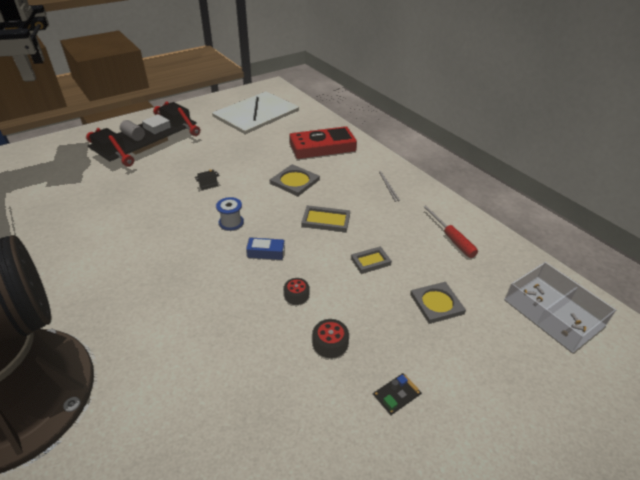

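The scene and side views show all ten items. In the scene picture the wheels are at about (300,196) and (326,220), the battery at (360,250) and the servo at (470,328). The trays run from (212,225) to (342,347).

```bash
cat > h.py <<'E'
import numpy as np,cv2
from plant import r,capture,camera_model,job
def ray(m,px,fish=False):
    K=np.array(m["camera_matrix"]);R,_=cv2.Rodrigues(np.array(m["rvec"],float));t=np.array(m["tvec"],float).ravel()
    d=np.array([(px[0]-K[0,2])/K[0,0],(px[1]-K[1,2])/K[1,1]])
    if fish:
        th=np.linalg.norm(d);v=np.array([*(d/max(th,1e-9)*np.sin(th)),np.cos(th)])
    else: v=np.array([*d,1])
    return -R.T@t,R.T@v
def onz(m,px,z,fish=False):
    c,v=ray(m,px,fish);return (c+v*(z-c[2])/v[2])[:2]
def proj(m,P,fish=False):
    K=np.array(m["camera_matrix"]);R,_=cv2.Rodrigues(np.array(m["rvec"],float));t=np.array(m["tvec"],float).ravel()
    q=np.atleast_2d(P)@R.T+t
    rr=np.linalg.norm(q[:,:2],axis=1);
    s=np.arctan2(rr,q[:,2])/np.maximum(rr,1e-9) if fish else 1/q[:,2]
    return q[:,:2]*s[:,None]*K[0,0]+K[:2,2]
def delta(x,y,z,yaw):
    """shift and turn in move units from measured pose to tool-down target"""
    from scipy.spatial.transform import Rotation as Ro
    s=r.get_state();Rm=Ro.from_euler("xyz",s["eef_rot"],degrees=True)
    d=Rm.inv().apply(np.array([x,y,z])-s["tcp_pos"])/.12
    # tool z points down: turning about tool z by +a lowers yaw by a
    a=(s["eef_rot"][2]-yaw+90)%180-90
    return np.r_[d,a/360].round(4)
E
python3 - <<'E'
from h import *
P=dict(LW=((300,196),(331,332),.03),SW=((326,219),(296,286),.026),bat=((360,248),(266,243),.026),servo=((470,325),(207,176),.036),reel=((411,267),(229,204),.048),board=((262,188),(397,393),.005),t1=((212,225),(438,301),.004),t2=((257,251),(371,260),.004),t3=((298,290),(326,218),.004),t4=((342,347),(295,179),.004))
for k,(a,b,z) in P.items():
    print(k,onz(camera_model("scene"),a,z).round(3),onz(camera_model("side"),b,z).round(3))
m=camera_model("wrist");print(m);c,v=ray(m,(320,240),True);print(c,v)
print(r.get_state()["tcp_pos"])
E
```

```text
LW [ 0.453 -0.186] [ 0.449 -0.19 ]
SW [ 0.464 -0.068] [ 0.459 -0.07 ]
bat [0.477 0.064] [0.472 0.059]
servo [0.488 0.34 ] [0.469 0.323]
reel [0.465 0.189] [0.458 0.185]
board [ 0.481 -0.322] [ 0.477 -0.323]
t1 [ 0.662 -0.226] [ 0.663 -0.227]
t2 [ 0.631 -0.076] [ 0.63  -0.077]
t3 [0.633 0.079] [0.632 0.079]
t4 [0.655 0.237] [0.656 0.242]
{'camera_matrix': array([[371.64829954,   0.        , 322.75675054],
       [  0.        , 371.64829954, 237.84793484],
       [  0.        ,   0.        ,   1.        ]]), 'rvec': array([-1.69427417,  2.42823454,  0.33956111]), 'tvec': array([ 0.67413136, -0.03451928,  0.39028734])}
[0.30263448 0.60787966 0.38322784] [-0.26220136  0.10204    -0.95960319]
[0.23248007 0.63323375 0.23672202]
```

Emit:
drive_tool(increments=[[[1,0.92,0.54,0.22,0],[1,0.92,0.54,0.22,0],[1,0.92,0.54,0.22,0]]])

```text
time_s: 0.48
tcp_pos: [0.3154, 0.5312, 0.2101]
eef_rot: [179.8, 0.0, -20.3]
contact_force: [-0.3, 0.7, 0.9]
gripper_width: 0.0877
gripper_force: 0.0
```

Emit:
drive_tool(increments=[[[1,0.92,0.54,0.22,0],[1,0.92,0.54,0.22,0],[1,0.92,0.54,0.22,0]]])

```text
time_s: 0.85
tcp_pos: [0.3964, 0.4331, 0.1838]
eef_rot: [179.9, 0.0, -20.3]
contact_force: [0.3, 0.1, 0.4]
gripper_width: 0.0875
gripper_force: 0.0
```

Emit:
drive_tool(increments=[[[1,0.92,0.54,0.22,0],[1,0.92,0.54,0.22,0],[1,0.92,0.54,0.22,0],[1,0.92,0.54,0.22,0]]])

```text
time_s: 1.35
tcp_pos: [0.4767, 0.3375, 0.1584]
eef_rot: [-180.0, -0.0, -20.2]
contact_force: [0.0, 0.0, -0.6]
gripper_width: 0.0876
gripper_force: 0.0
```

Run:
```python
from h import *
s=r.get_state();print({k:s[k] for k in("time_s","tcp_pos","eef_rot","gripper_width")})
m=camera_model("wrist");im=capture("wrist")[:,:,::-1]
cv2.imwrite("pics/w1.png",cv2.resize(im,(800,600)))
import pickle;pickle.dump(m,open("pics/w1.pkl","wb"))
for p in [(.477,.33,.036),(.465,.187,.048),(.474,.062,.026),(.655,.24,.004),(.633,.079,.004)]:print(p,proj(m,np.array(p),True)*1.25)
```

```text
{'time_s': 1.35, 'tcp_pos': array([0.47674896, 0.33748875, 0.15837575]), 'eef_rot': array([-1.79992795e+02, -4.49212109e-03, -2.01982887e+01]), 'gripper_width': 0.08764080368159761}
(0.477, 0.33, 0.036) [[415.08693632 288.72657831]]
(0.465, 0.187, 0.048) [[641.68120143 234.18682672]]
(0.474, 0.062, 0.026) [[756.80101218 169.03435731]]
(0.655, 0.24, 0.004) [[449.36173112 -16.21352045]]
(0.633, 0.079, 0.004) [[660.90303908 -27.60313565]]
```

View pics/w1.png

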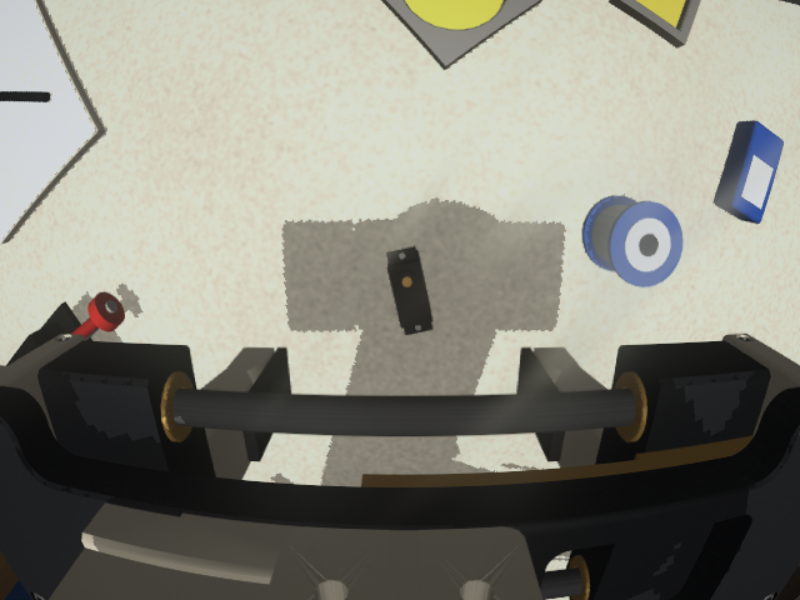

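Wrist view: the servo is at about (410,290), with its ear screws at (402,256) and (418,327). The reel is at (645,245), the battery at (750,170), and no part touches the servo.

Run:
```python
from h import *
m=camera_model("wrist")
a,b=[onz(m,np.array(p)/1.25,.029,True) for p in ((402,256),(418.5,328))]
c=(a+b)/2;d=a-b;print(a,b,c,np.linalg.norm(d),np.degrees(np.arctan2(d[1],d[0])))
sh=onz(m,np.array((407,282))/1.25,.042,True);print(sh-c, )
yaw=np.degrees(np.arctan2(d[1],d[0]))
print(delta(c[0],c[1],.075,yaw),delta(c[0],c[1],.024,yaw))
```

```text
[0.49684648 0.33162917] [0.44995325 0.33777471] [0.47339986 0.33470194] 0.047294211324173004 -7.466287267250477
[ 0.01027225 -0.00138094]
[-0.0144  0.0361  0.6968 -0.0352] [-0.0145  0.0364  1.1218 -0.0352]
```

Emit:
drive_tool(increments=[[[0.4,-0.015,0.036,0.3,-0.035],[0.4,-0.015,0.036,0.6,-0.035],[0.4,-0.015,0.036,0.7,-0.035],[0.4,-0.015,0.036,0.7,-0.035]]])

```text
time_s: 1.9
tcp_pos: [0.473, 0.3345, 0.0743]
eef_rot: [180.0, 0.0, -7.5]
contact_force: [0.3, -0.5, -0.3]
gripper_width: 0.0619
gripper_force: 0.0
```

Run:
```python
from h import *
print(delta(.4734,.3347,.024,-7.47))
```

```text
[ 3.200e-03 -2.400e-03  4.195e-01 -1.000e-04]
```

Emit:
drive_tool(increments=[[[0.4,0.003,-0.002,0.3,0],[0.4,0.003,-0.002,0.42,0],[0.4,0.003,-0.002,0.42,0]]], squeeze=20)

```text
time_s: 2.28
tcp_pos: [0.4737, 0.3338, 0.024]
eef_rot: [179.9, 0.0, -7.6]
contact_force: [-0.2, -0.1, 1.3]
gripper_width: 0.0613
gripper_force: 0.0
```

Emit:
drive_tool(increments=[[[-1,0,0,0,0],[-1,0,0,0,0],[-1,0,0,0,0],[-1,0,0,0,0],[-1,0,0,0,0]]])

```text
time_s: 2.9
tcp_pos: [0.4738, 0.3338, 0.0241]
eef_rot: [-180.0, -0.0, -7.6]
contact_force: [-0.9, 0.6, 1.7]
gripper_width: 0.02
gripper_force: 20.0
```

Emit:
drive_tool(increments=[[[-1,0,0,-0.3,0],[-1,0,0,-0.6,0],[-1,0,0,-0.8,0],[-1,0,0,-0.8,0]]])

```text
time_s: 3.4
tcp_pos: [0.4745, 0.3347, 0.122]
eef_rot: [-179.8, -0.1, -7.5]
contact_force: [-1.2, -0.7, -1.2]
gripper_width: 0.0196
gripper_force: 20.0
```

Run:
```python
from h import *
print(delta(.63,-.02,.12,-7.5))
```

```text
[ 1.6726e+00  2.7602e+00  1.0800e-02 -1.0000e-04]
```

Emit:
drive_tool(increments=[[[-1,0.385,0.89,-0.08,0],[-1,0.385,0.89,-0.08,0],[-1,0.385,0.89,-0.08,0]]])

```text
time_s: 3.78
tcp_pos: [0.5053, 0.2185, 0.1287]
eef_rot: [179.9, 0.1, -7.8]
contact_force: [-0.1, 0.1, -0.6]
gripper_width: 0.0199
gripper_force: 20.0
```

Emit:
drive_tool(increments=[[[-1,0.385,0.89,-0.08,0],[-1,0.385,0.89,-0.08,0],[-1,0.385,0.89,-0.08,0]]])

```text
time_s: 4.15
tcp_pos: [0.5373, 0.1073, 0.1383]
eef_rot: [180.0, 0.1, -7.8]
contact_force: [-0.2, 0.0, -0.6]
gripper_width: 0.0197
gripper_force: 20.0
```

Emit:
drive_tool(increments=[[[-1,0.385,0.89,-0.08,0],[-1,0.385,0.89,-0.08,0],[-1,0.385,0.89,-0.08,0],[-1,0.385,0.89,-0.08,0]]])

```text
time_s: 4.65
tcp_pos: [0.5687, -0.0015, 0.1479]
eef_rot: [180.0, 0.1, -7.6]
contact_force: [0.1, -0.2, -0.2]
gripper_width: 0.0199
gripper_force: 20.0
```

Run:
```python
from h import *
s=r.get_state();print({k:s[k] for k in("time_s","tcp_pos","eef_rot","gripper_width")})
m=camera_model("wrist");im=capture("wrist")[:,:,::-1]
cv2.imwrite("pics/w2.png",cv2.resize(im,(800,600),interpolation=cv2.INTER_CUBIC));cv2.imwrite("pics/w2raw.png",im)
import pickle;pickle.dump(m,open("pics/w2.pkl","wb"))
```

```text
{'time_s': 4.65, 'tcp_pos': array([ 0.568652  , -0.00154903,  0.14785634]), 'eef_rot': array([ 1.79986786e+02,  7.12777673e-02, -7.58376959e+00]), 'gripper_width': 0.019867452189755403}
```

View pics/w2.png

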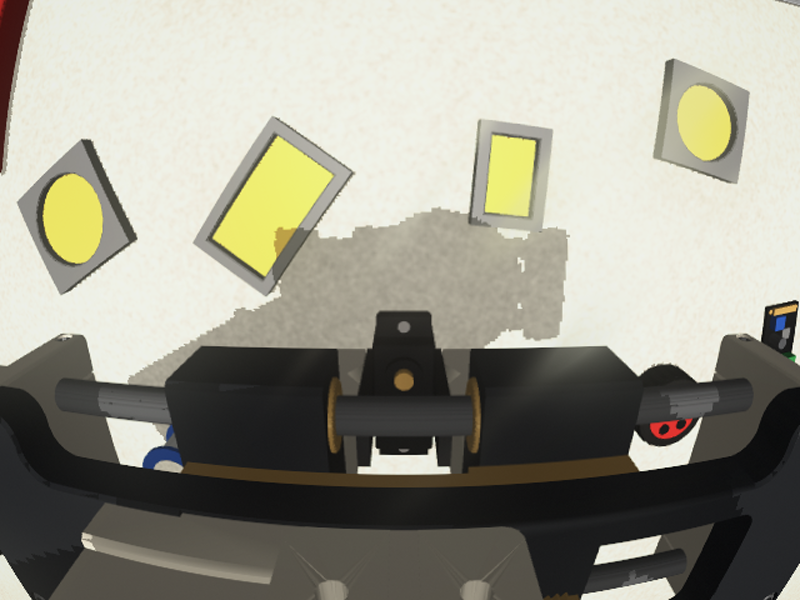

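All four trays are visible: the right round one at (705,122), the small rectangular at (512,175), the larger rectangular at (275,205) and the left round at (72,217). I'll enlarge the crops to read corners.

Run:
```python
import cv2,numpy as np
im=cv2.imread("pics/w2raw.png")
# raw origin of each 133x100 crop
o=[(5,105),(150,90),(345,85),(505,45)]
sz=[(115,135),(135,150),(115,105),(115,110)]
W=[]
for (x,y) in o:
    W.append(cv2.resize(im[y:y+150,x:x+133],(399,450),interpolation=cv2.INTER_CUBIC))
g=[w[:300] for w in W]
top=np.hstack([cv2.resize(im[y:y+150,x:x+140],(400,428),interpolation=cv2.INTER_CUBIC) for x,y in o[:2]])
cv2.imwrite("pics/c1.png",top)
bot=np.hstack([cv2.resize(im[y:y+110,x:x+110],(400,400),interpolation=cv2.INTER_CUBIC) for x,y in ((360,85),(510,40))])
cv2.imwrite("pics/c2.png",bot)
```

```text
(no output)
```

View pics/c1.png

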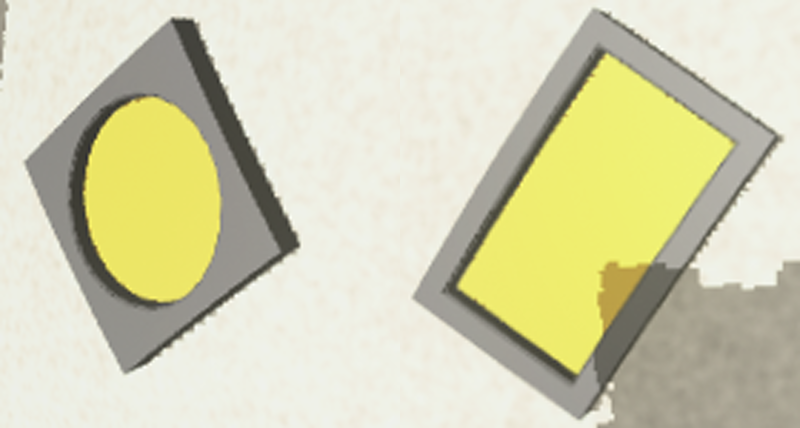

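View pics/c2.png

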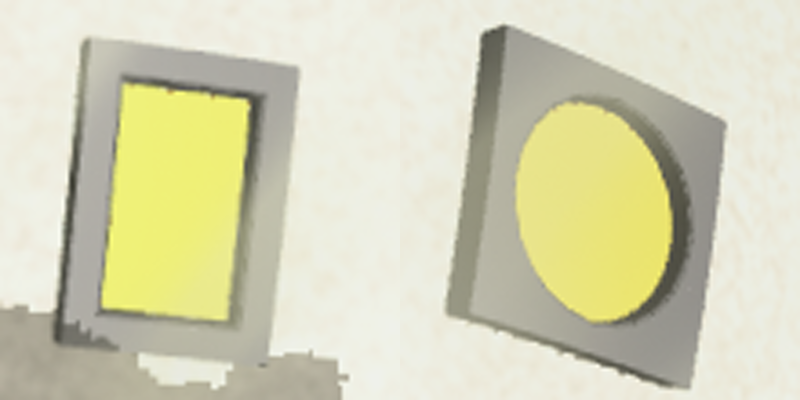

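Top corners read off the crops. The left round tray has (172,19), (283,250), (126,372), (25,162), and I read the others the same way.

Run:
```python
from h import *
import pickle
m=pickle.load(open("pics/w2.pkl","rb"))
T=dict(roundL=((5,105),2.857,[(172,19),(283,250),(126,372),(25,162)]),bat=((150,90),2.857,[(196,10),(379,137),(180,418),(13,297)]),
servo=((360,85),3.636,[(88,38),(299,69),(268,365),(62,342)]),roundR=((510,40),3.636,[(107,25),(326,122),(290,387),(69,318)]))
for k,(o,s,c) in T.items():
    P=np.array([onz(m,np.array(o)+np.array(p)/s,.012,True) for p in c])
    e=np.roll(P,-1,0)-P
    print(k,P.mean(0).round(4),np.linalg.norm(e,axis=1).round(4),(np.degrees(np.arctan2(e[:,1],e[:,0]))%180).round(1))
```

```text
roundL [0.6538 0.2361] [0.0849 0.085  0.0849 0.0852] [ 19.6 109.1  19.7 109.2]
bat [0.6308 0.0752] [0.0614 0.097  0.0611 0.0971] [ 45.9 134.9  46.  135.1]
servo [ 0.6298 -0.0772] [0.0461 0.0647 0.0459 0.0646] [ 77.5 168.2  77.4 168.4]
roundR [ 0.6594 -0.2282] [0.0718 0.071  0.0714 0.0727] [ 73.6 163.5  75.  163.7]
```

Run:
```python
from h import *
print(delta(.630,-.077,.15,-11.7))
```

```text
[ 0.5899  0.5603 -0.0171  0.0116]
```

Emit:
drive_tool(increments=[[[-1,0.59,0.56,0,0.0116],[-1,0.59,0.56,0,0.0116],[-1,0.59,0.56,0.3,0.0116],[-1,0.59,0.56,0.6,0.0116],[-1,0.59,0.56,0.6,0.0116]]])

```text
time_s: 5.32
tcp_pos: [0.6281, -0.0768, 0.0737]
eef_rot: [179.9, 0.3, -11.7]
contact_force: [-0.8, -0.1, -0.2]
gripper_width: 0.0196
gripper_force: 20.0
```

Run:
```python
from h import *
print(delta(.630,-.077,.0285,-11.7))
```

```text
[ 1.830e-02 -1.900e-03  3.767e-01  1.000e-04]
```

Emit:
drive_tool(increments=[[[-1,0.012,0,0.2,0],[-1,0.012,0,0.37,0],[-1,0.012,0,0.37,0],[-1,0.012,0,0.37,0]]])

```text
time_s: 5.82
tcp_pos: [0.6329, -0.0776, 0.0341]
eef_rot: [-180.0, -0.1, -11.7]
contact_force: [-0.5, -0.4, -0.1]
gripper_width: 0.0199
gripper_force: 20.0
```

Emit:
drive_tool(increments=[[[0.2,0,0,0,0],[0.2,0,0,0,0],[0.2,0,0,0,0],[0.2,0,0,0,0]]])

```text
time_s: 6.32
tcp_pos: [0.6318, -0.0783, 0.0325]
eef_rot: [-180.0, -0.0, -11.7]
contact_force: [-1.0, 0.0, -0.4]
gripper_width: 0.051
gripper_force: 0.0
```

Emit:
drive_tool(increments=[[[0.2,0,0,-0.4,0],[0.2,0,0,-0.8,0],[1,-0.5,0,-1,0],[1,-1,0,-1,0],[1,-1,0,-1,0]]])

```text
time_s: 6.95
tcp_pos: [0.5099, -0.0538, 0.1529]
eef_rot: [-180.0, 0.1, -11.7]
contact_force: [1.0, 0.1, 0.4]
gripper_width: 0.0772
gripper_force: 0.0
```

Run:
```python
from h import *
import pickle
s=r.get_state();print({k:s[k] for k in("time_s","tcp_pos","eef_rot","gripper_width")})
m=camera_model("wrist");im=capture("wrist")[:,:,::-1]
cv2.imwrite("pics/w3.png",cv2.resize(im,(800,600),interpolation=cv2.INTER_CUBIC));cv2.imwrite("pics/w3raw.png",im)
pickle.dump(m,open("pics/w3.pkl","wb"))
print(delta(.474,.062,.15,0),delta(.451,-.188,.15,0))
```

```text
{'time_s': 6.95, 'tcp_pos': array([ 0.50992392, -0.05384902,  0.15286135]), 'eef_rot': array([-1.79965844e+02,  5.18729346e-02, -1.17053646e+01]), 'gripper_width': 0.07719212801263808}
[-0.5114 -0.8794  0.0273 -0.0324] [-0.2776  1.1996  0.0262 -0.0324]
```

View pics/w3.png

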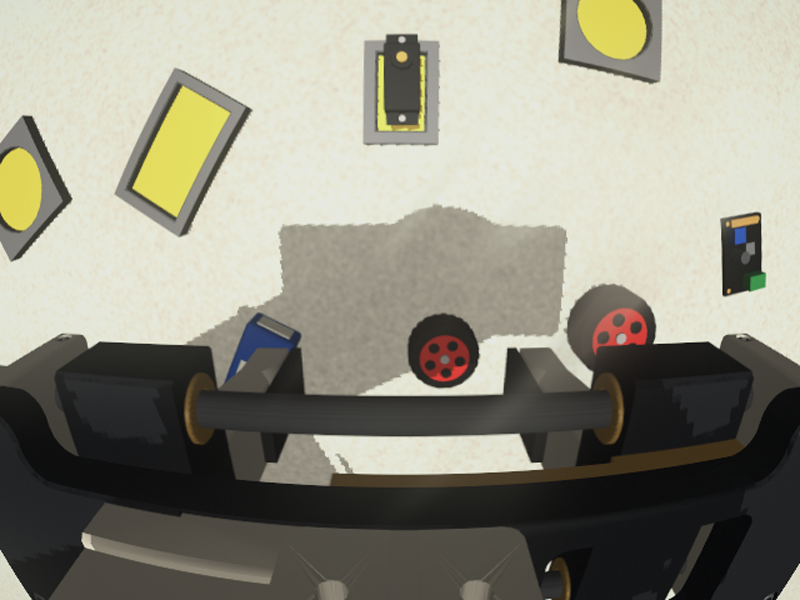

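The servo stands upright in its tray at (402,88). The small wheel's hub is at (446,360), the large wheel's hub at (621,338), and the battery is at (262,350), partly hidden.

Run:
```python
from h import *
m=camera_model("wrist")
for p,z in (((446,360),.025),((621,338),.028),((402,40),.029),((402,118),.029),((743,254),0.005)): print(p,onz(m,np.array(p)/1.25,z,True))
c=onz(m,np.array((446,360))/1.25,.025,True)
print(delta(*c,.075,-11.7),delta(*c,.023,-11.7))
```

```text
(446, 360) [ 0.46189647 -0.07129041]
(621, 338) [ 0.451608   -0.19163873]
(402, 40) [ 0.66078906 -0.08350754]
(402, 118) [ 0.6144594  -0.07392969]
(743, 254) [ 0.48370422 -0.32061241]
[-3.862e-01  2.292e-01  6.517e-01  1.000e-04] [-3.8670e-01  2.2950e-01  1.0851e+00  1.0000e-04]
```

Emit:
drive_tool(increments=[[[0.5,-0.386,0.229,0.2,0],[0.5,-0.386,0.229,0.5,0],[0.5,-0.386,0.229,0.65,0],[0.5,-0.386,0.229,0.65,0]]])

```text
time_s: 7.5
tcp_pos: [0.4633, -0.0717, 0.0732]
eef_rot: [179.9, 0.1, -11.8]
contact_force: [0.1, 0.6, 1.4]
gripper_width: 0.0659
gripper_force: 0.0
```

Run:
```python
from h import *
import pickle
print(delta(.4619,-.0713,.023,-11.7))
m=pickle.load(open("pics/w3.pkl","rb"))
q=lambda p,z:onz(m,np.array(p)/1.25,z,True)
print(np.mean([q(p,.012) for p in((365,41),(438,41),(438,143.5),(364,143))],0),np.mean([q(p,.033) for p in((402,40),(402,118))],0))
```

```text
[-1.070e-02 -1.300e-03  4.185e-01 -1.000e-04]
[ 0.62996109 -0.07736318] [ 0.63364351 -0.0786664 ]
```

Emit:
drive_tool(increments=[[[0.5,-0.01,-0.001,0.3,0],[0.5,-0.01,-0.001,0.418,0],[0.5,-0.01,-0.001,0.418,0],[0.5,-0.01,-0.001,0.418,0]]])

```text
time_s: 8.0
tcp_pos: [0.4634, -0.0709, 0.0251]
eef_rot: [-180.0, -0.1, -11.7]
contact_force: [0.2, 1.0, -0.5]
gripper_width: 0.0656
gripper_force: 0.0
```

Emit:
drive_tool(increments=[[[-1,0,0,0,0],[-1,0,0,0,0],[-1,0,0,0,0],[-1,0,0,0,0]]])

```text
time_s: 8.5
tcp_pos: [0.4625, -0.071, 0.0247]
eef_rot: [-180.0, -0.0, -11.7]
contact_force: [-1.7, 1.2, 6.3]
gripper_width: 0.0453
gripper_force: 20.0
```

Emit:
drive_tool(increments=[[[-1,0,0,-0.4,0],[-1,0,0,-0.7,0],[-1,0,0,-0.7,0]]])

```text
time_s: 8.88
tcp_pos: [0.464, -0.0706, 0.1108]
eef_rot: [-179.9, -0.3, -11.7]
contact_force: [-0.2, 0.4, -0.8]
gripper_width: 0.0456
gripper_force: 20.0
```

Run:
```python
from h import *
print(delta(.660,-.2282,.11,-11.7))
```

```text
[ 1.8656  0.9543  0.0143 -0.    ]
```

Emit:
drive_tool(increments=[[[-1,0.935,0.477,0,0],[-1,0.935,0.477,0,0],[-1,0.935,0.477,0,0]]])

```text
time_s: 9.25
tcp_pos: [0.5623, -0.1521, 0.106]
eef_rot: [180.0, 0.1, -11.9]
contact_force: [-1.8, 0.5, -1.3]
gripper_width: 0.0454
gripper_force: 20.0
```

Emit:
drive_tool(increments=[[[-1,0.93,0.477,0,0],[-1,0.93,0.477,0,0],[-1,0.93,0.477,0.3,0],[-1,0.93,0.477,0.3,0]]])

```text
time_s: 9.75
tcp_pos: [0.6546, -0.2281, 0.0675]
eef_rot: [180.0, 0.5, -11.8]
contact_force: [-0.1, 0.8, -0.6]
gripper_width: 0.0451
gripper_force: 20.0
```

Run:
```python
from h import *
print(delta(.660,-.2282,.0285,-11.7))
```

```text
[ 4.730e-02 -8.900e-03  3.243e-01 -3.000e-04]
```

Emit:
drive_tool(increments=[[[-1,0.015,0,0.2,0],[-1,0.015,0,0.31,0],[-1,0.015,0,0.31,0],[-1,0.015,0,0.31,0],[-1,0.015,0,0.31,0]]])

```text
time_s: 10.38
tcp_pos: [0.6603, -0.229, 0.0362]
eef_rot: [-180.0, -0.1, -11.7]
contact_force: [0.9, -0.0, -1.3]
gripper_width: 0.0455
gripper_force: 20.0
```

Run:
```python
from h import *
print(delta(.660,-.2282,.0285,-11.7))
```

```text
[-0.0041 -0.0057  0.0641 -0.    ]
```

Emit:
drive_tool(increments=[[[-1,0,0,0.055,0],[-1,0,0,0.055,0],[-1,0,0,0.055,0]]])

```text
time_s: 10.75
tcp_pos: [0.66, -0.229, 0.0285]
eef_rot: [-180.0, -0.0, -11.7]
contact_force: [1.2, -0.1, 1.4]
gripper_width: 0.0454
gripper_force: 20.0
```

Emit:
drive_tool(increments=[[[0.6,0,0,0,0],[0.6,0,0,0,0],[0.6,0,0,0,0],[0.6,0,0,0,0]]])

```text
time_s: 11.25
tcp_pos: [0.6597, -0.229, 0.0283]
eef_rot: [180.0, 0.0, -11.7]
contact_force: [-0.5, -0.1, 0.3]
gripper_width: 0.0695
gripper_force: 0.0
```

Emit:
drive_tool(increments=[[[0.6,0,0,-0.4,0],[0.6,0,0,-0.7,0],[1,-0.4,0,-0.9,0],[1,-0.9,0,-0.9,0],[1,-0.9,0,-0.9,0]]])

```text
time_s: 11.88
tcp_pos: [0.5495, -0.2063, 0.1368]
eef_rot: [-180.0, 0.1, -11.8]
contact_force: [0.5, 0.7, 0.6]
gripper_width: 0.0871
gripper_force: 0.0
```

Run:
```python
from h import *
print(delta(.44,-.190,.15,-11.7))
```

```text
[-9.211e-01  5.250e-02 -1.085e-01 -2.000e-04]
```

Emit:
drive_tool(increments=[[[1,-0.52,0.04,0,0],[1,-0.62,0.04,0,0],[1,-0.62,0.04,0,0],[1,-0.62,0.04,0,0]]])

```text
time_s: 12.38
tcp_pos: [0.4818, -0.1968, 0.1367]
eef_rot: [180.0, -0.1, -11.7]
contact_force: [0.4, -0.2, -0.6]
gripper_width: 0.0877
gripper_force: 0.0
```

Run:
```python
from h import *
import pickle
s=r.get_state();print({k:s[k] for k in("time_s","tcp_pos","eef_rot","gripper_width")})
m=camera_model("wrist");im=capture("wrist")[:,:,::-1]
cv2.imwrite("pics/w4.png",cv2.resize(im,(800,600),interpolation=cv2.INTER_CUBIC))
pickle.dump(m,open("pics/w4.pkl","wb"))
print(delta(.4516,-.1916,.075,-11.7))
```

```text
{'time_s': 12.375, 'tcp_pos': array([ 0.4818396 , -0.19676661,  0.13671825]), 'eef_rot': array([ 1.79996227e+02, -6.96100589e-02, -1.17191455e+01]), 'gripper_width': 0.08770771066971846}
[-2.546e-01  8.900e-03  5.123e-01 -1.000e-04]
```

View pics/w4.png

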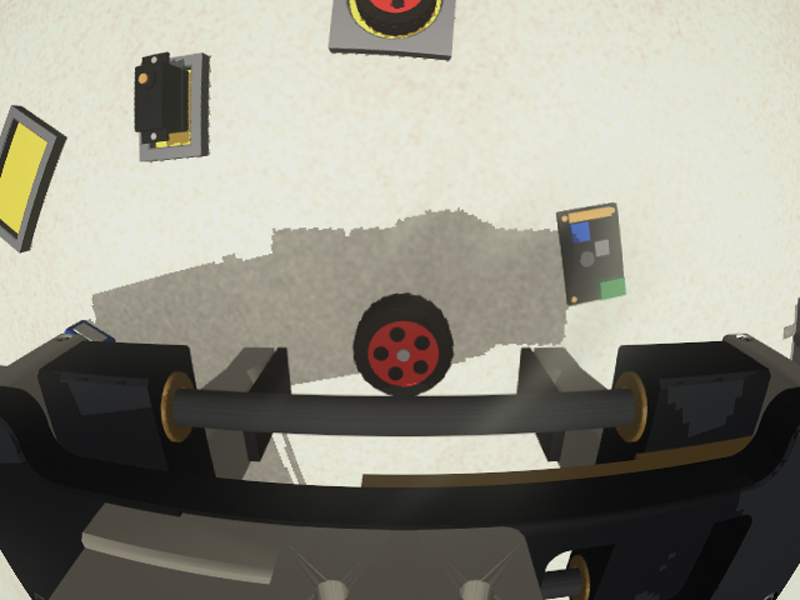

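The small wheel sits in its tray at the top, about (395,10). The large wheel's hub is at (403,355), and the board's near edge runs from (557,212) to (570,304).

Run:
```python
from h import *
m=camera_model("wrist")
for p,z in (((403,355),.028),((557,212),.003),((570,304),.003)): print(onz(m,np.array(p)/1.25,z,True))
c=onz(m,np.array((403,355))/1.25,.028,True)
print(delta(*c,.075,-11.7))
```

```text
[ 0.44823256 -0.18956971]
[ 0.51087515 -0.30079087]
[ 0.44933285 -0.30208982]
[-2.855e-01 -1.900e-03  5.122e-01 -1.000e-04]
```

Emit:
drive_tool(increments=[[[1,-0.28,0,0.2,0],[1,-0.28,0,0.5,0],[1,-0.28,0,0.51,0],[1,-0.28,0,0.51,0]]])

```text
time_s: 12.92
tcp_pos: [0.4486, -0.19, 0.0758]
eef_rot: [180.0, -0.0, -11.7]
contact_force: [-0.5, -0.0, 0.2]
gripper_width: 0.0877
gripper_force: 0.0
```

Run:
```python
from h import *
print(delta(.4485,-.190,.024,-11.7))
```

```text
[-1.300e-03  4.000e-04  4.317e-01 -0.000e+00]
```

Emit:
drive_tool(increments=[[[1,0,0,0.3,0],[1,0,0,0.43,0],[1,0,0,0.43,0],[1,0,0,0.43,0]]])

```text
time_s: 13.42
tcp_pos: [0.4487, -0.1899, 0.0248]
eef_rot: [-180.0, -0.1, -11.7]
contact_force: [0.0, -1.1, 1.4]
gripper_width: 0.0871
gripper_force: 0.0
```

Emit:
drive_tool(increments=[[[-1,0,0,0,0],[-1,0,0,0,0],[-1,0,0,0,0],[-1,0,0,0,0]]])

```text
time_s: 13.92
tcp_pos: [0.4474, -0.1898, 0.0238]
eef_rot: [-180.0, -0.0, -11.7]
contact_force: [-0.5, 0.7, 2.3]
gripper_width: 0.0595
gripper_force: 20.0
```

Emit:
drive_tool(increments=[[[-1,0,0,-0.4,0],[-1,0,0,-0.8,0],[-1,0,0,-0.9,0],[-1,0,0,-0.9,0]]])

```text
time_s: 14.42
tcp_pos: [0.4475, -0.1897, 0.132]
eef_rot: [-180.0, -0.1, -11.7]
contact_force: [-0.7, -0.2, -0.6]
gripper_width: 0.0597
gripper_force: 20.0
```

Run:
```python
from h import *
print(delta(.654,.2365,.13,-11.7))
```

```text
[ 9.6160e-01 -3.8272e+00  2.0600e-02 -1.0000e-04]
```

Emit:
drive_tool(increments=[[[-1,0.24,-0.957,0,0],[-1,0.24,-0.957,0,0],[-1,0.24,-0.957,0,0]]])

```text
time_s: 14.8
tcp_pos: [0.4995, -0.0806, 0.1297]
eef_rot: [180.0, 0.1, -11.5]
contact_force: [0.0, -0.3, -1.2]
gripper_width: 0.059
gripper_force: 20.0
```

Emit:
drive_tool(increments=[[[-1,0.24,-0.957,0,0],[-1,0.24,-0.957,0,0],[-1,0.24,-0.957,0,0]]])

```text
time_s: 15.18
tcp_pos: [0.5509, 0.0255, 0.1295]
eef_rot: [179.9, 0.1, -11.6]
contact_force: [-0.5, -1.4, -0.5]
gripper_width: 0.0595
gripper_force: 20.0
```

Emit:
drive_tool(increments=[[[-1,0.24,-0.957,0,0],[-1,0.24,-0.957,0,0],[-1,0.24,-0.957,0,0]]])

```text
time_s: 15.55
tcp_pos: [0.6024, 0.1317, 0.1293]
eef_rot: [179.9, 0.1, -11.6]
contact_force: [0.1, -0.6, -0.3]
gripper_width: 0.0595
gripper_force: 20.0
```

Emit:
drive_tool(increments=[[[-1,0.24,-0.957,0,0],[-1,0.24,-0.957,0,0],[-1,0.24,-0.957,0.5,0],[-1,0.24,-0.957,0.5,0],[-1,0.24,-0.957,0.5,0]]])

```text
time_s: 16.18
tcp_pos: [0.6537, 0.2352, 0.0722]
eef_rot: [179.9, 0.0, -11.8]
contact_force: [0.9, 0.6, -0.1]
gripper_width: 0.0597
gripper_force: 20.0
```

Run:
```python
from h import *
print(delta(.654,.2365,.0285,-11.7))
```

```text
[ 0.000e+00 -1.160e-02  3.645e-01 -2.000e-04]
```

Emit:
drive_tool(increments=[[[-1,0,-0.008,0.2,0],[-1,0,-0.008,0.36,0],[-1,0,-0.008,0.36,0],[-1,0,-0.008,0.36,0],[-1,0,-0.008,0.36,0]]])

```text
time_s: 16.8
tcp_pos: [0.654, 0.2376, 0.0293]
eef_rot: [-180.0, -0.0, -11.7]
contact_force: [-0.0, 0.4, -0.2]
gripper_width: 0.0593
gripper_force: 20.0
```

Emit:
drive_tool(increments=[[[-1,0,0,0,0],[1,0,0,0,0],[1,0,0,0,0],[1,0,0,0,0],[1,0,0,0,0]]])

```text
time_s: 17.42
tcp_pos: [0.6537, 0.2375, 0.0284]
eef_rot: [180.0, -0.0, -11.7]
contact_force: [0.6, 0.7, 0.1]
gripper_width: 0.0868
gripper_force: 0.0
```

Emit:
drive_tool(increments=[[[1,0,0,-0.4,0],[1,0,0,-0.8,0],[1,0,0,-1,0],[1,0,0,-1,0]]])

```text
time_s: 17.92
tcp_pos: [0.6549, 0.2382, 0.1514]
eef_rot: [-179.8, -0.2, -11.7]
contact_force: [0.4, 0.6, -0.2]
gripper_width: 0.0872
gripper_force: 0.0
```

Run:
```python
from h import *
print(delta(.46,.065,.16,-45))
```

```text
[-1.297   1.7428 -0.0823  0.0924]
```

Emit:
drive_tool(increments=[[[1,-0.65,0.87,0,0],[1,-0.65,0.87,0,0],[1,-0.65,0.87,0,0]]])

```text
time_s: 18.3
tcp_pos: [0.5524, 0.1483, 0.1476]
eef_rot: [179.9, 0.2, -11.8]
contact_force: [1.3, 1.4, 0.7]
gripper_width: 0.0877
gripper_force: 0.0
```

Emit:
drive_tool(increments=[[[1,-0.65,0.87,0,0],[1,-0.65,0.87,0,0],[1,-0.65,0.87,0,0],[1,-0.65,0.87,0,0]]])

```text
time_s: 18.8
tcp_pos: [0.4591, 0.065, 0.1487]
eef_rot: [-180.0, -0.1, -11.7]
contact_force: [1.0, -0.1, 0.1]
gripper_width: 0.0878
gripper_force: 0.0
```

Run:
```python
from h import *
import pickle
s=r.get_state();print({k:s[k] for k in("time_s","tcp_pos","eef_rot","gripper_width")})
m=camera_model("wrist");im=capture("wrist")[:,:,::-1]
cv2.imwrite("pics/w5.png",cv2.resize(im,(800,600),interpolation=cv2.INTER_CUBIC))
pickle.dump(m,open("pics/w5.pkl","wb"))
```

```text
{'time_s': 18.8, 'tcp_pos': array([0.45905498, 0.06498445, 0.14866158]), 'eef_rot': array([-1.79965694e+02, -5.29932150e-02, -1.17370138e+01]), 'gripper_width': 0.08784191631447712}
```

View pics/w5.png

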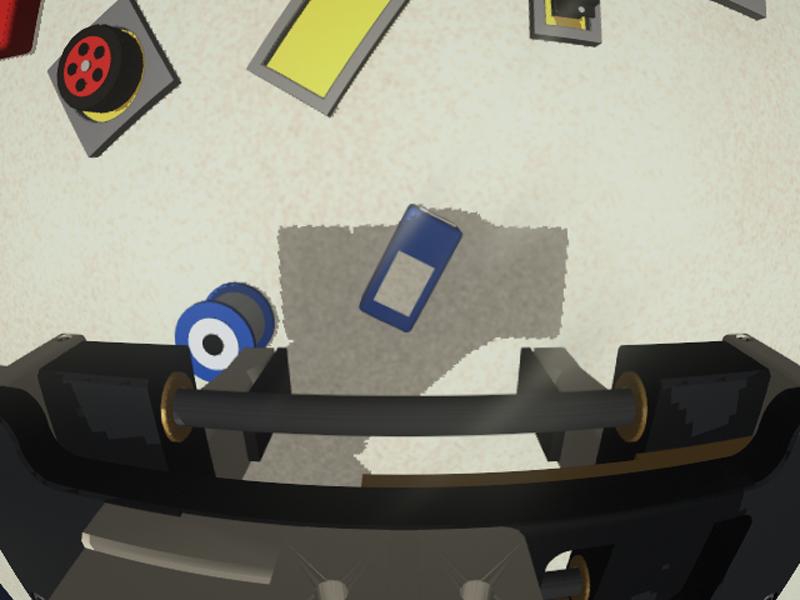

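The large wheel sits in its tray at (97,70), and the battery is at (410,268), tilted in the view. The reel is at (215,340). I'll crop the battery for its corners.

Run:
```python
import cv2
im=cv2.imread("pics/w5.png")
cv2.imwrite("pics/c3.png",cv2.resize(im[190:340,330:490],None,fx=4,fy=4,interpolation=cv2.INTER_CUBIC)[:600])
```

```text
(no output)
```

View pics/c3.png

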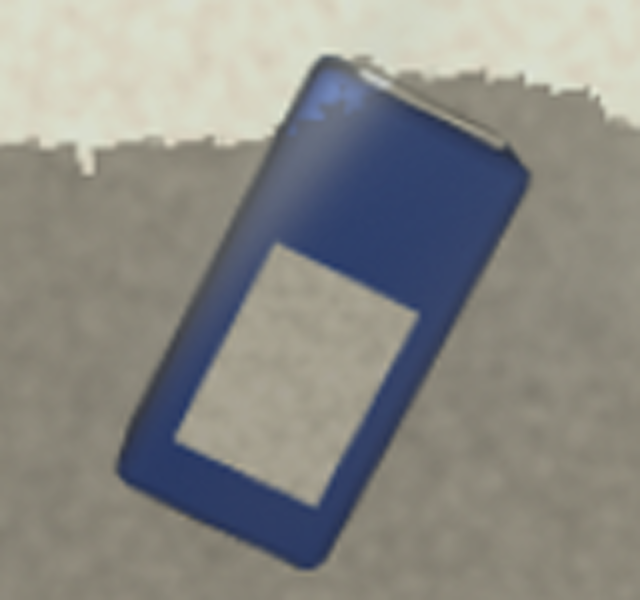

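The battery's corners in the crop are at about (322,58), (530,175), (312,570) and (118,470).

Run:
```python
from h import *
m=camera_model("wrist")
P=np.array([onz(m,(np.array(p)/4+(330,190))/1.25,.026,True) for p in ((320,58),(530,172),(312,572),(117,472))])
e=np.roll(P,-1,0)-P
print(P.mean(0),np.linalg.norm(e,axis=1),np.degrees(np.arctan2(e[:,1],e[:,0]))%180)
c=P.mean(0)
yaw=np.degrees(np.arctan2(e[1,1],e[1,0]))
print(yaw,delta(*c,.075,yaw))
```

```text
[0.47233653 0.05912141] [0.03498435 0.06980897 0.03381611 0.06962365] [ 50.09934775 141.15970505  49.73189678 142.12484467]
141.15970504774435 [0.1145 0.03   0.6133 0.0753]
```

Emit:
drive_tool(increments=[[[0.5,0.114,0.03,0.2,0.0753],[0.5,0.114,0.03,0.4,0.0753],[0.5,0.114,0.03,0.6,0.0753],[0.5,0.114,0.03,0.61,0.0753],[0.5,0.114,0.03,0.61,0.0753]]])

```text
time_s: 19.48
tcp_pos: [0.4721, 0.0591, 0.0754]
eef_rot: [180.0, -0.0, -38.7]
contact_force: [-0.5, 0.3, -0.3]
gripper_width: 0.0662
gripper_force: 0.0
```

Run:
```python
from h import *
print(delta(.4723,.0591,.0235,-38.5))
```

```text
[ 0.0014 -0.0016  0.4326 -0.0005]
```

Emit:
drive_tool(increments=[[[0.5,0,0,0.3,0],[0.5,0,0,0.43,0],[0.5,0,0,0.43,0],[0.5,0,0,0.43,0]]], squeeze=25)

```text
time_s: 19.98
tcp_pos: [0.4721, 0.059, 0.0247]
eef_rot: [-179.9, -0.0, -38.8]
contact_force: [-0.7, -0.1, -0.2]
gripper_width: 0.0655
gripper_force: 0.0
```

Emit:
drive_tool(increments=[[[-1,0,0,0,0],[-1,0,0,0,0],[-1,0,0,0,0],[-1,0,0,0,0],[-1,0,0,0,0]]])

```text
time_s: 20.6
tcp_pos: [0.4713, 0.0585, 0.0238]
eef_rot: [-180.0, -0.0, -38.8]
contact_force: [-1.4, -0.8, 4.6]
gripper_width: 0.0358
gripper_force: 25.0
```

Emit:
drive_tool(increments=[[[-1,0,0,-0.4,0],[-1,0,0,-0.7,0],[-1,0,0,-0.7,0],[-1,0,0,-0.7,0]]])

```text
time_s: 21.1
tcp_pos: [0.4705, 0.0583, 0.107]
eef_rot: [180.0, 0.0, -38.9]
contact_force: [-0.7, -0.7, -2.3]
gripper_width: 0.0357
gripper_force: 25.0
```

Run:
```python
from h import *
print(delta(.631,.0755,.10,-45))
```

```text
[ 0.9511 -0.9508  0.0572  0.017 ]
```

Emit:
drive_tool(increments=[[[-1,0.95,-0.95,0,0.017],[-1,0.95,-0.95,0,0.017],[-1,0.95,-0.95,0,0.017],[-1,0.95,-0.95,0.3,0.017],[-1,0.95,-0.95,0.3,0.017]]])

```text
time_s: 21.72
tcp_pos: [0.6282, 0.0745, 0.0666]
eef_rot: [179.5, 0.2, -45.0]
contact_force: [-0.5, 0.1, -2.3]
gripper_width: 0.0356
gripper_force: 25.0
```

Run:
```python
from h import *
print(delta(.631,.0755,.0285,-45))
```

```text
[ 1.180e-02 -2.490e-02  3.175e-01 -1.000e-04]
```

Emit:
drive_tool(increments=[[[-1,0.008,-0.01,0.2,0],[-1,0.008,-0.01,0.3,0],[-1,0.008,-0.01,0.3,0],[-1,0.008,-0.01,0.3,0],[-1,0.008,-0.01,0.3,0]]])

```text
time_s: 22.35
tcp_pos: [0.6335, 0.0762, 0.0367]
eef_rot: [-179.9, -0.0, -44.9]
contact_force: [0.7, 0.1, -1.9]
gripper_width: 0.0359
gripper_force: 25.0
```

Run:
```python
from h import *
print(delta(.631,.0755,.0285,-45))
```

```text
[-0.0107  0.0189  0.068   0.0001]
```

Emit:
drive_tool(increments=[[[-1,-0.01,0.015,0.064,0],[-1,-0.01,0.015,0.064,0],[-1,-0.01,0.015,0.064,0],[-1,-0.01,0.015,0.064,0]]])

```text
time_s: 22.85
tcp_pos: [0.6307, 0.0755, 0.0278]
eef_rot: [180.0, 0.0, -45.0]
contact_force: [-0.6, 0.5, -1.0]
gripper_width: 0.0357
gripper_force: 25.0
```

Emit:
drive_tool(increments=[[[0.5,0,0,0,0],[0.5,0,0,0,0],[0.5,0,0,0,0],[0.5,0,0,0,0]]])

```text
time_s: 23.35
tcp_pos: [0.6309, 0.0755, 0.0279]
eef_rot: [-180.0, -0.0, -45.0]
contact_force: [-0.2, -0.2, 0.1]
gripper_width: 0.0648
gripper_force: 0.0
```

Emit:
drive_tool(increments=[[[0.5,0,0,-0.4,0],[0.5,0,0,-0.8,0],[0.5,-0.4,0,-1,-0.05],[0.5,-0.8,0,-1,-0.09],[0.5,-0.8,0,-1,-0.09]]])

```text
time_s: 23.98
tcp_pos: [0.5613, 0.1452, 0.1489]
eef_rot: [-179.9, -0.0, -12.2]
contact_force: [0.9, -0.4, -0.3]
gripper_width: 0.0658
gripper_force: 0.0
```

Emit:
drive_tool(increments=[[[0.5,-0.5,0,-0.4,-0.05],[0.5,-0.5,0,-0.4,-0.05],[0.5,-0.5,0,-0.4,-0.05],[0.5,-0.5,0,-0.4,-0.05]]])

```text
time_s: 24.48
tcp_pos: [0.5045, 0.1565, 0.1955]
eef_rot: [180.0, 0.0, 5.1]
contact_force: [-0.3, 0.6, -0.4]
gripper_width: 0.0656
gripper_force: 0.0
```

Run:
```python
from h import *
import pickle
s=r.get_state();print({k:s[k] for k in("time_s","tcp_pos","eef_rot","gripper_width")})
m=camera_model("wrist");im=capture("wrist")[:,:,::-1]
cv2.imwrite("pics/w6.png",cv2.resize(im,(800,600),interpolation=cv2.INTER_CUBIC))
pickle.dump(m,open("pics/w6.pkl","wb"))
for p in [(.654,.2365,.034),(.631,.0755,.030),(.630,-.077,.040),(.660,-.2282,.03)]:print(proj(m,np.array(p),True)*1.25)
```

```text
{'time_s': 24.475, 'tcp_pos': array([0.50454685, 0.15647435, 0.19552396]), 'eef_rot': array([1.79994803e+02, 1.92068487e-02, 5.11674331e+00]), 'gripper_width': 0.06560625973650559}
[[303.0550654   51.02517048]]
[[538.95471957 107.46391395]]
[[724.12876154 150.07731455]]
[[830.7268162  156.89927887]]
```

View pics/w6.png

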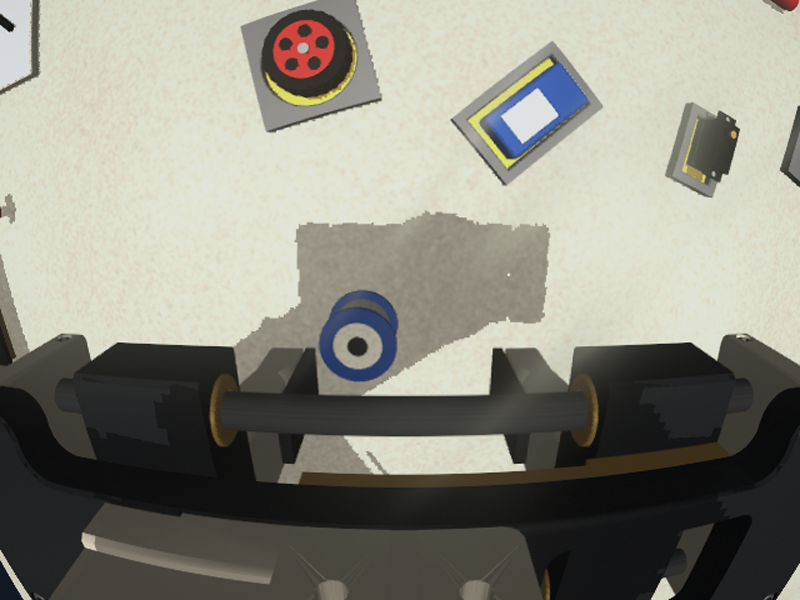

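The battery and large wheel sit inside their recesses, within 3 px of the predicted centres. I'll check the small wheel and the servo with one fixed-camera crop before handing in.

Run:
```python
from h import *
im=capture("side")[:,:,::-1]
cv2.imwrite("pics/s2.png",cv2.resize(im[150:330,260:480],None,fx=3.3,fy=3.3,interpolation=cv2.INTER_CUBIC))
m=camera_model("side")
for p in [(.654,.2365,.032),(.631,.0755,.030),(.634,-.0787,.040),(.660,-.2282,.029)]:print((proj(m,np.array(p))-(260,150))*3.3)
```

```text
[[116.26139511  67.73744315]]
[[220.92279482 196.77052137]]
[[379.46943205 317.68326602]]
[[594.04670779 471.31204005]]
```

View pics/s2.png

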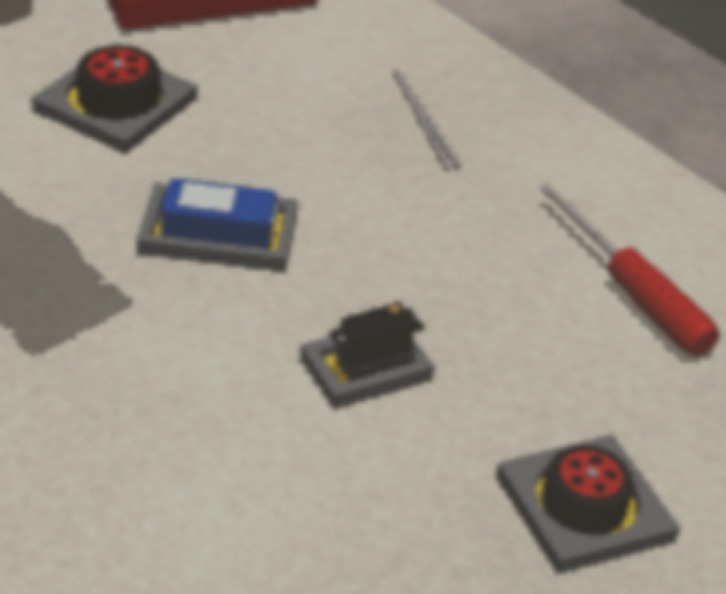

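All four parts sit in their recesses, and the small wheel is centred at (592,470). The servo at (378,340) is offset to one side, so I'll check it for tilt by triangulating its ear screws from the two earlier wrist views.

Run:
```python
from h import *
import pickle
im=cv2.imread("pics/w3.png");im4=cv2.imread("pics/w4.png")
a=cv2.resize(im[25:145,355:445],(400,533),interpolation=cv2.INTER_CUBIC);b=cv2.resize(im4[45:165,125:215],(400,533),interpolation=cv2.INTER_CUBIC)
cv2.imwrite("pics/c4.png",np.hstack([a,b]))
M=[pickle.load(open(f"pics/w{i}.pkl","rb")) for i in(3,4)]
for p,q in (((402,40),(154,59)),((402,118),(154,137)),((402,56.5),(143,78.5))):
    A=[];B=[]
    for m,x in zip(M,(p,q)):
        c,v=ray(m,np.array(x)/1.25,True);v/=np.linalg.norm(v);Pj=np.eye(3)-np.outer(v,v);A.append(Pj);B.append(Pj@c)
    X=np.linalg.solve(sum(A),sum(B));print(X.round(4))
```

```text
[ 0.6567 -0.0835  0.0324]
[ 0.6105 -0.0739  0.0317]
[ 0.6434 -0.0807  0.0448]
```

View pics/c4.png

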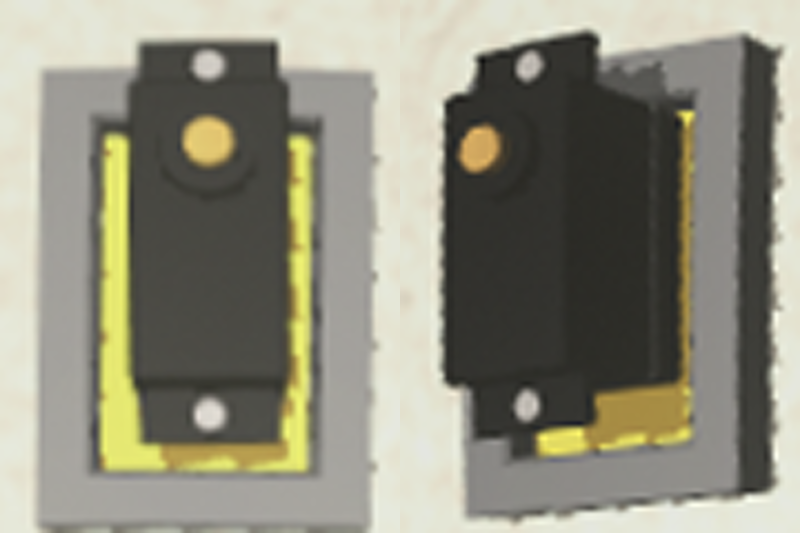

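The ear screws are level at 32 mm, where 33 mm is expected. The servo is flat and about 4 mm off centre, so I'm handing in.

```bash
python3 -c "
from plant import job,r
print(r.get_state()['time_s'],job.close_job())"
```

```text
the job is handed in; nothing more can be done
24.575 None
```

I put all four parts into their matching trays and handed the job in at 24.6 s; the last camera checks showed all four seated in their recesses, the servo about 4 mm off centre, and the board and reel untouched, but no verdict came back.

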